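Tug, release and hold open the sprung cover of a parts tray

ROBOT

A 6-joint arm with a two-finger parallel gripper is mounted at the origin on the work surface. World frame = base frame: x ahead of the robot, y to its left, z up, the work surface at z = 0. Lengths are in m, angles in degrees, forces in N, time in s.
With the tool pointing down it reaches from about 0.25 to 0.725 m from the base axis. Payload 9.7 kg.
Tool frame: the origin (TCP) lies at the very end of the fingers, on their centre line; the grasp point (between the pads) lies 19 mm behind it (bot.grip_point_offset is the distance from the TCP to the grasp point, in m); y points along the fingers, x is the direction in which the jaws open and shut, and the axes are right-handed (so a half turn about y gives the same grasp; the last joint's range is limited). The gripper opens to 85 mm and grips with 20 to 120 N. Pads are 22 mm wide; open, the fingers measure 114 mm over their backs; the gripper's body (76 mm by 85 mm) begins 54 mm behind the grasp point. The pads swing forward as they close: fully open they stand 13 mm farther back than shut.
Start: joints at [67.953, 4.979, 10.078, 95.1, 0, 90], TCP at [0.206, 0.51, 0.231] pointing down, gripper open.
Joint ranges: [-179.16, 179.16], [-48.56, 103.87], [-65.8, 70.77], [-126.05, 130.52], [-82.76, 87.17], [-180, 180]. Speed limits (degrees/s): [127.2, 127.2, 147.25, 180, 180, 180].

INTERFACE

Orientations are given as [roll, pitch, yaw] about the fixed x, y, z axes, in that order (R = Rz(yaw) Ry(pitch) Rx(roll)).
In Python, from workcell import bot gives the robot as it stands.
- The arm moves only by the shell command python3 -m inch 'ROWS' [FORCE]. ROWS is JSON, a list of rows, each a list of 3 entries, a list of its own where there are three numbers: the shift along the tool's x, y, z in mm, then the turn, a rotation vector about the tool's x, y, z in rad, then the finger opening in mm, from 0 to 85.4. In form: [[[x, y, z], [ax, ay, az], grip], ...]. A call has 1 to 20 rows; each row is the pose to reach, as a shift and turn from the pose measured when the call began, along the tool's axes at that moment; what a row does not reach only later rows make up. A row lasts 1/10 s, in which the tool goes at most 50 mm and 8.59 degrees, less where a joint would pass 70% of its speed; a pose out of reach is approached as far as the arm can. A call with a gripper value outside its range is refused whole. The fingers move at their own pace and stop on an object; FORCE is the grip in N (left out, the last holds). Time passes only in rows, so rows that repeat a pose let the fingers close. It gives the time, the measured TCP pose, the force and the opening at its end, in the units of the state.
- bot.get_obs(): the state, without advancing time (a new reading comes with each control period).
- bot.camera(name): name is "side" or "top"; returns a dict with "frame" (384x512x3 uint8, red, green, blue), "mtx" (3x3 intrinsics, pixels), "origin" and "orientation" of the camera in the world. Camera axes: x right, y down, z forward; pixel columns grow to the right and rows downward; lengths in m; the calibration is good to about 2 mm. A picture is of the moment at which its call begins. There is no depth.
- bot.job_done(): hands the job in, once; it reports no verdict.
Trained networks look in a picture, given as the dict that the camera call returned (one of the last four; its "shot" number tells which), for a name from the list of things; names that differ only in an ending like _2 or _b are one class to them, and where a whole thing is asked for, a point or a joint stands for the part that bears it (a point fixed in the world has none). Each returns a list of dicts, best first, with "confidence" (0 to 1); they miss things now and then, are a little off and sometimes report something else, mostly with a low value. They report only what shows in the picture. A call takes as long as a camera call.
- bot.search_frame(picture, name): "box" ([left, top, right, bottom] in pixels, round what is visible of it).
- bot.cut_out(picture, name): "region" (384x512 bool, what is visible of it) and "box" ([left, top, right, bottom] in pixels, round what is visible of it).
The state is a dict: "time": time; "q": joint angles; "qd": joint speeds; "joint_efforts": joint torques, N m; "ee_pos": TCP position; "tcp_rot": TCP orientation; "wrist_force": force on the tool from outside, world axes, zero at the start; "torque": the same for the moment, N m; "opening": finger opening in m.
Only numpy, scipy, OpenCV 4.12 (cv2) and the standard library are available. Lean on these libraries where they do the work, as an engineer would, in place of code of your own. Each camera call takes 0.05 s, during which the arm holds its last target. There are 200 camera calls.

TASK

I need to get at the cartridge in the white tray, so open its sliding cover and keep it open for me. First give the cover's upright grip a light tug in its opening direction without touching the release button, to learn whether the catch is holding; if it will not come, do not force it, but press the round release button right down. Then slide the cover all the way open and finish still holding it there against its spring, leaving everything else where it lies.

Things in the scene. Friction and masses are not known exactly. Their poses are not given: they have to be found in the camera images.
- tray: White ABS tray fixed on the drafting board (top 15 mm above the table), 250 mm (its x) by 140 mm (its y), 40 mm high; origin at the centre of its underside, z up. The -x half is a well under the sliding cover, which opens toward the tray's +x, over the closed deck. At the -x end, y -70 to -137 mm, stands a catch housing 66 mm high with the release button; its catch, unseen, starts caught or free.
- cover_grip (a point): Middle of the top edge of the cover's upright grip: a white fin 12 mm thick along the tray's x, 44 mm wide along its y, standing 36 mm above the cover plate; this point is 81 mm above the tray's underside and, with the cover shut, at x = -61 mm, y = 0 in the tray's frame. Axes as the tray's. Its two broad faces are free to be pinched from above.
- cover (a joint): Slide of the cover along the tray's +x in m: 0 shut, 0.100 fully open at its stop. A spring pulls it shut with 3 N (shut) to 6 N (open); let go, it slides shut. If caught, the cover has about 10 mm of free play and then stops firmly (60 N would be forcing it); if free, it runs the whole way. Once released, the catch stays released.
- release_top (a point): Middle of the top face of the release button, a round grey plunger of 26 mm diameter that stands 16 mm above the catch housing, its top 82 mm above the tray's underside when up; it lies at x = -95 mm, y = -108 mm in the tray's frame. It is pressed straight down.
- release (a joint): Travel of the release button in m: 0 up, 0.012 right down. It takes about 4 N to move, frees the catch (if caught) over the last third of its travel, and stays down when let go.
- cartridge: Blue plastic cartridge body, 74 by 28 by 28 mm, lying loose in the well under the cover; origin at the centre of its underside. To be left there.
- protractor: Half-round steel protractor plate, 140 by 80 by 4 mm, lying on the board beyond the tray's -x end; origin under the middle of its straight edge. Bystander.
- torque_driver: Short aluminium torque screwdriver, 113 mm long, 28 mm thick, lying beside the tray on its +y side; origin under its middle. Bystander.
- jar: Amber glass jar with twist cap, 60 mm wide, 80 mm high, standing beyond the tray's +x end; origin at the centre of its underside. Bystander.
- scale_rule: Aluminium scale, 220 by 30 by 8 mm, lying on the board to the robot's right; origin at the centre of its underside. Bystander.
- tape_roll: Roll of clear tape, 90 mm across, 20 mm high, on the board to the robot's left; origin at the centre of its underside. Bystander.
- pencil_cup: White ceramic cup, 72 mm across, 95 mm high, at the back right of the board; origin at the centre of its underside. Bystander.

How it is judged (in metres and radians):
On the way, in this order (a step that is already met when the one before it is completed fails the run):
1. the cover is tugged at least 4 mm in its opening direction before the release button has been touched (less than 2 mm down) (value of joint cover above 0.004 m and value of joint release below 0.002 m and contact force between the fingers and cover above 1 N), for 0.1 s.
2. the cover is slid open to at least 88 mm of its 100 mm, held by the fingers (value of joint cover above 0.088 m and contact force between the fingers and cover above 1 N), for 0.2 s.
At the end, for the whole second after the job is handed in: The cover stands still, open at least 88 mm of its 100 mm, with the fingers still bearing on it with more than 1 N, and cartridge and bystanders lie within 20 mm of where they were (all of step 2 and velocity of joint cover between -0.02 and 0.02 m/s and distance of each of cartridge, protractor, torque_driver, jar, scale_rule, tape_roll, pencil_cup from where it was at the start of the episode below 0.02 m); the arm keeps its last pose, push and grip.
It fails at once if the cartridge or a bystander is moved by more than 20 mm (distance of any of cartridge, protractor, torque_driver, jar, scale_rule, tape_roll, pencil_cup from where it was at the start of the episode above 0.02 m).
It fails at once if the cover is forced against the catch with more than 60 N (contact force between cover and tray above 60 N).
It also fails if it takes over 51 s, if anything falls off the work surface, if the arm or the gripper's body presses on something with over 40 N, if the wrist force passes 120 N, or if a joint passes its speed limit or range.

## Working session

There is one attempt and no reset: what is moved stays moved. The work goes in short steps, Python scripts to look and compute and a shell command to move; the robot and the scene stay as the last step left them, time stands still between calls to the robot, and variables do not carry over. Pictures are saved under pics/ and viewed, about 8 in all and at most 12, crops included, and the job is handed in when it is done.

```bash
mkdir -p pics; ls
python3 - <<'E'
from workcell import bot
import cv2,numpy as np
np.set_printoptions(precision=4,suppress=True)
o=bot.get_obs();print(o)
for n in("top","side"):
    p=bot.camera(n);cv2.imwrite(f"pics/{n}0.png",p["frame"][:,:,::-1])
    print(n,p["mtx"],p["origin"],p["orientation"])
    for k in("tray","cover_grip","release_top"):
        for d in bot.search_frame(p,k)[:2]:print(k,d)
E
```

```text
pics
{'time': 0.0, 'q': array([67.9541,  5.0121, 10.0356, 95.1009,  0.0016, 90.0007]), 'qd': array([-0.043 , -0.0169, -0.0322, -0.0003,  0.0444, -0.0451]), 'joint_efforts': array([  0.0004, -52.0385,  46.4813,   0.0161,   0.    ,   0.    ]), 'ee_pos': array([0.2063, 0.5096, 0.2306]), 'tcp_rot': array([-89.9984,   0.0774,  67.9535]), 'wrist_force': array([ 0.1333, -0.5451,  0.226 ]), 'torque': array([ 0.0106, -0.0184, -0.0149]), 'opening': 0.08549532605214112}
top [[449.8372   0.     253.8154]
 [  0.     449.8372 192.439 ]
 [  0.       0.       1.    ]] [ 0.3224 -0.0043  1.4112] [-168.6192    0.186   -89.1937]
tray {'box': [181.2, 172.1, 267.9, 250.0], 'confidence': 0.92}
cover_grip {'box': [218.1, 194.5, 268.4, 240.7], 'confidence': 0.8}
release_top {'box': [247.2, 174.8, 252.9, 186.5], 'confidence': 0.53}
side [[353.883    0.     253.9407]
 [  0.     353.883  203.5164]
 [  0.       0.       1.    ]] [0.4479 0.8254 0.6913] [-124.9508    1.2539 -171.5368]
tray {'box': [250.2, 211.4, 300.9, 241.5], 'confidence': 0.61}
cover_grip {'box': [251.2, 210.8, 301.9, 239.8], 'confidence': 0.58}
release_top {'box': [252.7, 212.0, 301.7, 243.7], 'confidence': 0.23}
```

Run:
```python
import cv2
a=cv2.imread("pics/top0.png")[130:290,140:340];cv2.imwrite("pics/topc.png",cv2.resize(a,None,fx=4,fy=4,interpolation=cv2.INTER_CUBIC)[:600])
a=cv2.imread("pics/side0.png");cv2.imwrite("pics/sidec.png",cv2.resize(a,(800,600),interpolation=cv2.INTER_CUBIC))
```

```text
(no output)
```

View pics/topc.png

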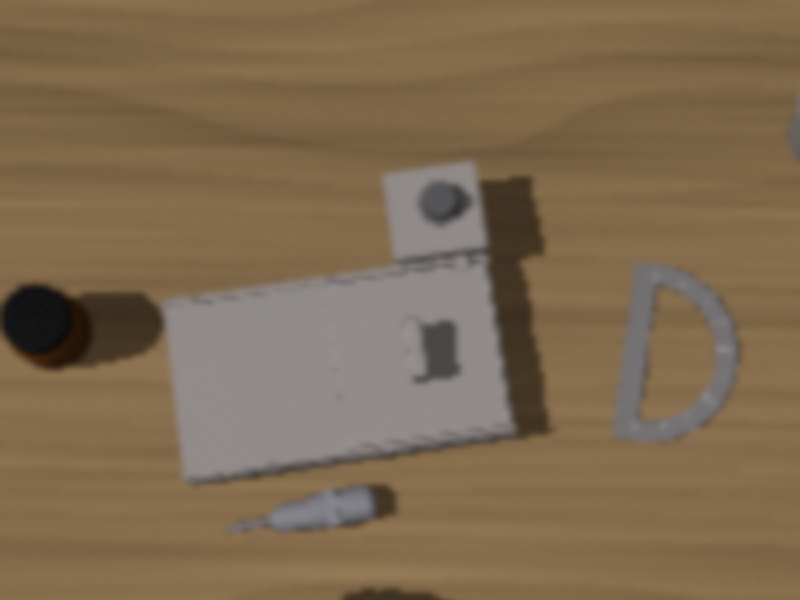

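View pics/sidec.png

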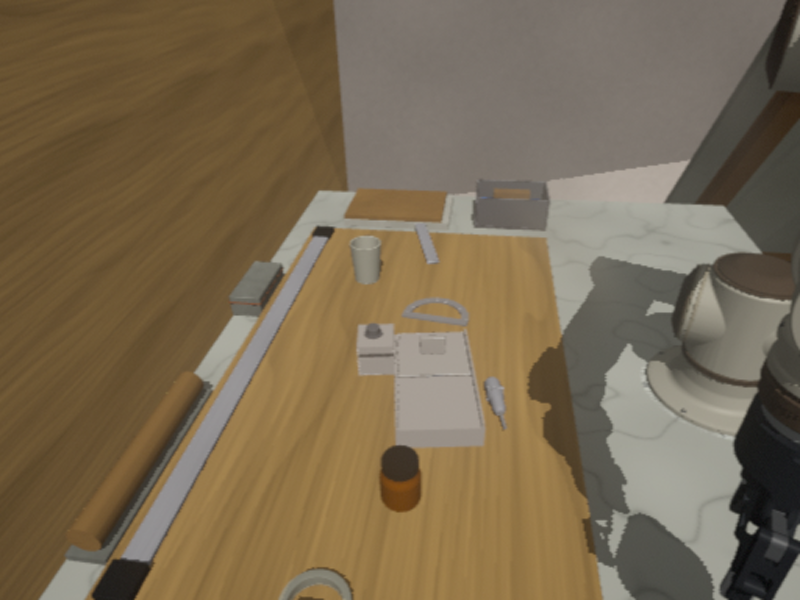

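```bash
cat > h.py <<'E'
import numpy as np
from scipy.spatial.transform import Rotation as R
from scipy.optimize import least_squares
np.set_printoptions(precision=4,suppress=True)
def proj(p,X):
    c=(np.atleast_2d(X)-p["origin"])@R.from_euler("xyz",p["orientation"],degrees=True).as_matrix()
    c=c@np.asarray(p["mtx"]).T
    return c[:,:2]/c[:,2:]
def tray2w(t,L):  # t=x,y,yaw(rad); L mm in tray frame
    return R.from_euler("z",t[2]).apply(np.atleast_2d(L)/1000.)+[t[0],t[1],.015]
E
python3 - <<'E'
from h import *
from workcell import bot
T=bot.camera("top");S=bot.camera("side")
L=np.array([[125,-70,40],[125,70,40],[-125,70,40],[-125,-70,40],[-95,-108,82],[-61,0,81]])
P=np.array([[165,300],[187,478],[514,430],[488,258],[440,200],[411,350]])/4+[140,130]
LS=np.array([[125,-70,40],[125,70,40],[-95,-108,82],[-61,0,81]])
PS=np.array([[396,432],[484,430],[373,326],[433,337]])/1.5625
f=lambda t:np.r_[(proj(T,tray2w(t,L))-P).ravel(),(proj(S,tray2w(t,LS))-PS).ravel()]
b=min((least_squares(f,[.35,0,y]) for y in(0,1.57,3.14,-1.57)),key=lambda r:r.cost)
t=b.x;print(t,np.degrees(t[2]),b.cost);print(b.fun.reshape(-1,2))
for l in L[4:]:print(tray2w(t,l))
print(tray2w(t,[39,0,81]))
for k,v in dict(jar=0,torque_driver=0).items():
    print(k,[d for d in bot.search_frame(T,k)[:1]])
E
```

```text
[0.5038 0.0936 1.7249] 98.83158569233441 5.865055362040991
[[-0.7894 -0.2227]
 [-1.2632  0.8382]
 [-0.5362  1.1676]
 [-0.6757 -0.9609]
 [-0.2113 -0.1289]
 [ 0.6754 -0.6447]
 [-0.6678 -1.423 ]
 [ 0.5507 -1.3028]
 [ 0.2197 -0.0411]
 [ 0.0639 -0.5197]]
[[0.6251 0.0163 0.097 ]]
[[0.5132 0.0333 0.096 ]]
[[0.4978 0.1321 0.096 ]]
jar [{'box': [134.8, 201.3, 161.9, 220.8], 'confidence': 0.64}]
torque_driver [{'box': [202.0, 252.0, 232.0, 262.5], 'confidence': 0.52}]
```

```bash
python3 -m inch '[[[-27,0,-38],[0,0,0],85],[[-54,0,-77],[0,0,0],85],[[-82,0,-116],[0,0,0],85],[[-109,0,-154],[0,0,0],85],[[-136,0,-193],[0,0,0],85],[[-163,0,-232],[0,0,0],85],[[-190,0,-270],[0,0,0],85],[[-217,0,-308],[0,0,0],85],[[-245,0,-347],[0,0,0],85],[[-272,0,-386],[0,0,0],85],[[-299,0,-425],[0,0,0],85],[[-326,0,-463],[0,0,0],85],[[-326,0,-463],[0,0,0],85]]' 60; python3 -c "
from workcell import bot
o=bot.get_obs();print(o['q'],o['ee_pos'],o['tcp_rot'])"
```

```text
time: 1.9
ee_pos: [0.5151, 0.0297, 0.2304]
tcp_rot: [-90.0, 0.1, 67.7]
wrist_force: [-0.3, 1.2, -1.2]
opening: 0.0851
[ 3.33437895e+00  3.01310323e-01  5.12806973e+00  9.48546839e+01
 -5.33527559e-02  2.56609131e+01] [0.51506463 0.02974269 0.23041985] [-8.99979337e+01  6.01832761e-02  6.76734799e+01]
```

```bash
python3 -m inch '[[[0,15,0],[0,-0.136,0],85],[[0,30,0],[0,-0.272,0],85],[[0,45,0],[0,-0.408,0],85],[[0,60,0],[0,-0.543,0],85],[[0,75,0],[0,-0.543,0],85],[[0,75,0],[0,-0.543,0],85],[[0,75,0],[0,-0.543,0],85]]'
python3 - <<'E'
from h import *
from workcell import bot
import cv2
o=bot.get_obs();print(o['q'],o['ee_pos'],o['tcp_rot'])
for n,(r,c) in dict(top=(150,160),side=(170,210)).items():
    p=bot.camera(n);a=p["frame"][r:r+100,c:c+130,::-1]
    cv2.imwrite(f"pics/{n}1.png",cv2.resize(a,None,fx=6,fy=6,interpolation=cv2.INTER_CUBIC))
    print(n,(proj(p,[o['ee_pos'],o['ee_pos']-[0,0,.085]])-[c,r])*6)
    t=[.5038,.0936,1.7249]
    print((proj(p,tray2w(t,[[-61,-22,81],[-61,22,81],[-67,0,81],[-55,0,81],[-95,-108,82]]))-[c,r])*6)
E
```

```text
time: 2.6
ee_pos: [0.5149, 0.0299, 0.1556]
tcp_rot: [-90.0, 0.0, 98.6]
wrist_force: [-0.6, -0.5, 0.8]
opening: 0.0854
[ 3.3516 -0.5484 -3.9928 86.5916 -0.053  -5.2735] [0.5149 0.0299 0.1556] [-89.9593   0.0495  98.6252]
top [[504.6088 379.4166]
 [508.751  405.2035]]
[[494.5019 357.4426]
 [506.5863 445.251 ]
 [512.6126 399.5109]
 [488.4337 402.8979]
 [538.7131 179.2985]]
side [[402.1941 160.471 ]
 [399.4201 309.1815]]
[[356.0047 271.9916]
 [450.3671 269.9767]
 [402.4069 263.3071]
 [403.9574 278.7381]
 [173.7103 231.6098]]
```

View pics/side1.png

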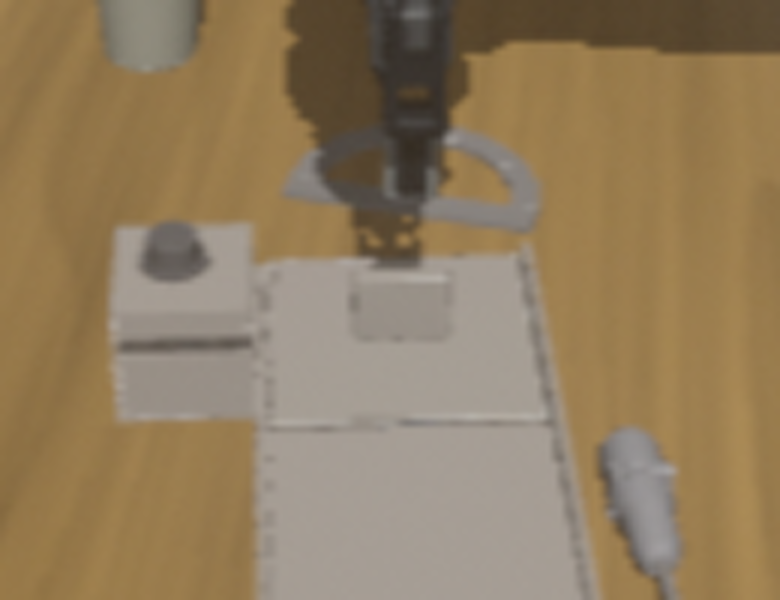

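View pics/top1.png

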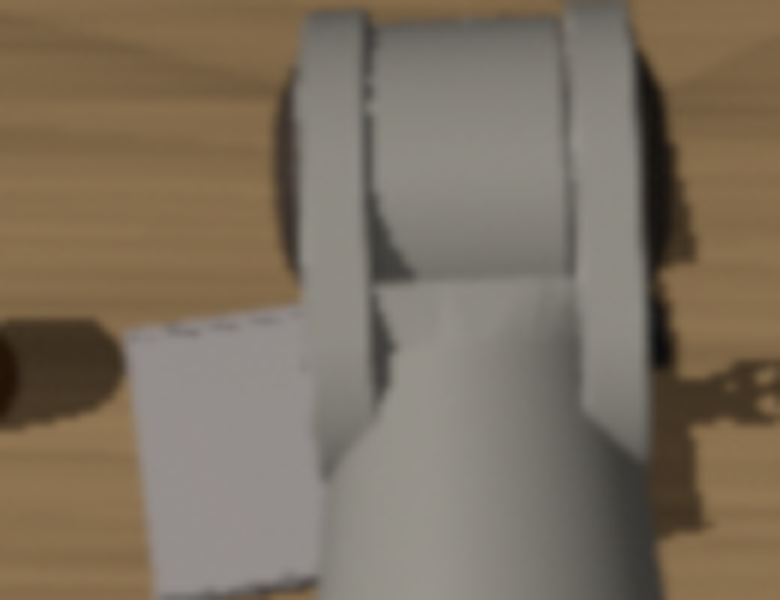

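```bash
python3 -m inch '[[[4,15,1],[0,0,0],85],[[4,35,1],[0,0,0],85],[[4,55,1],[0,0,0],85],[[4,72,1],[0,0,0],85],[[4,82,1],[0,0,0],85],[[4,87,1],[0,0,0],85],[[4,87,1],[0,0,0],85],[[4,87,1],[0,0,0],85]]' 60 && python3 -m inch '[[[0,0,0],[0,0,0],5],[[0,0,0],[0,0,0],5],[[0,0,0],[0,0,0],5],[[0,0,0],[0,0,0],5],[[0,0,0],[0,0,0],5],[[0,0,0],[0,0,0],5],[[0,0,0],[0,0,0],5],[[0,0,0],[0,0,0],5],[[0,0,0],[0,0,0],5],[[0,0,0],[0,0,0],5]]' 60
```

```text
time: 3.5
ee_pos: [0.5143, 0.0336, 0.0703]
tcp_rot: [-90.1, 0.1, 98.7]
wrist_force: [0.0, -0.1, 0.7]
opening: 0.0849
time: 4.5
ee_pos: [0.5143, 0.0337, 0.0704]
tcp_rot: [-90.1, 0.0, 98.7]
wrist_force: [-2.0, 2.1, 4.2]
opening: 0.011
```

```bash
python3 -m inch '[[[2,0,0],[0,0,0],5],[[4,0,0],[0,0,0],5],[[6,0,0],[0,0,0],5],[[7,0,0],[0,0,0],5],[[7,0,0],[0,0,0],5],[[7,0,0],[0,0,0],5],[[7,0,0],[0,0,0],5]]'
```

```text
time: 5.2
ee_pos: [0.5132, 0.0406, 0.0705]
tcp_rot: [-90.1, 0.0, 98.7]
wrist_force: [-2.3, -2.9, 5.2]
opening: 0.0108
```

```bash
python3 -m inch '[[[1,0,0],[0,0,0],5],[[2,0,0],[0,0,0],5],[[3,0,0],[0,0,0],5],[[4,0,0],[0,0,0],5],[[4,0,0],[0,0,0],5]]'; python3 -m inch '[[[1,0,0],[0,0,0],5],[[2,0,0],[0,0,0],5],[[2,0,0],[0,0,0],5]]'
```

```text
time: 5.7
ee_pos: [0.5125, 0.0447, 0.0704]
tcp_rot: [-90.1, 0.0, 98.7]
wrist_force: [-3.3, -2.9, 5.3]
opening: 0.0111
time: 6.0
ee_pos: [0.5121, 0.0468, 0.0704]
tcp_rot: [-90.1, 0.0, 98.7]
wrist_force: [-2.8, -3.7, 5.6]
opening: 0.0109
```

```bash
python3 -m inch '[[[1,0,0],[0,0,0],5],[[2,0,0],[0,0,0],5],[[3,0,0],[0,0,0],5],[[3,0,0],[0,0,0],5]]';  python3 -m inch '[[[1,0,0],[0,0,0],5],[[2,0,0],[0,0,0],5],[[3,0,0],[0,0,0],5],[[4,0,0],[0,0,0],5],[[4,0,0],[0,0,0],5]]'
```

```text
time: 6.4
ee_pos: [0.5117, 0.0499, 0.0705]
tcp_rot: [-90.1, 0.0, 98.7]
wrist_force: [-2.5, -4.0, 5.4]
opening: 0.0108
time: 6.9
ee_pos: [0.511, 0.0539, 0.0704]
tcp_rot: [-90.1, 0.0, 98.7]
wrist_force: [-2.5, -3.4, 5.0]
opening: 0.0111
```

```bash
python3 -m inch '[[[4,0,0],[0,0,0],5],[[9,0,0],[0,0,0],5],[[14,0,0],[0,0,0],5],[[19,0,0],[0,0,0],5],[[24,0,0],[0,0,0],5],[[29,0,0],[0,0,0],5],[[34,0,0],[0,0,0],5],[[39,0,0],[0,0,0],5],[[44,0,0],[0,0,0],5],[[49,0,0],[0,0,0],5],[[54,0,0],[0,0,0],5],[[59,0,0],[0,0,0],5],[[63,0,0],[0,0,0],5],[[66,0,0],[0,0,0],5],[[66,0,0],[0,0,0],5]]'; python3 -m inch '[[[2,0,0],[0,0,0],5],[[4,0,0],[0,0,0],5],[[6,0,0],[0,0,0],5],[[8,0,0],[0,0,0],5],[[8,0,0],[0,0,0],5],[[8,0,0],[0,0,0],5]]'
```

```text
time: 8.4
ee_pos: [0.5004, 0.1192, 0.0704]
tcp_rot: [-90.0, 0.1, 98.7]
wrist_force: [-4.8, -6.1, 7.6]
opening: 0.0107
time: 9.0
ee_pos: [0.4991, 0.1269, 0.0705]
tcp_rot: [-90.0, 0.1, 98.7]
wrist_force: [-2.3, -6.5, 5.0]
opening: 0.0106
```

```bash
python3 -m inch '[[[1,0,0],[0,0,0],5],[[2,0,0],[0,0,0],5],[[3,0,0],[0,0,0],5],[[3,0,0],[0,0,0],5],[[3,0,0],[0,0,0],5]]'
python3 - <<'E'
from h import *
from workcell import bot
import cv2
o=bot.get_obs();print(o['ee_pos'],o['wrist_force'],o['opening'])
p=bot.camera("side");r,c=150,190;a=p["frame"][r:r+120,c:c+150,::-1]
cv2.imwrite("pics/side2.png",cv2.resize(a,None,fx=5,fy=5,interpolation=cv2.INTER_CUBIC))
t=[.5038,.0936,1.7249]
print((proj(p,tray2w(t,[[39,-22,81],[39,22,81],[-22,-60,45],[100,0,45],[90,0,45]]))-[c,r])*5)
E
```

```text
time: 9.5
ee_pos: [0.4986, 0.1296, 0.0704]
tcp_rot: [-90.0, 0.1, 98.7]
wrist_force: [-1.8, -6.3, 5.5]
opening: 0.0113
[0.4986 0.1296 0.0704] [-1.7658 -6.3011  5.496 ] 0.01129951498282399
[[404.8601 443.5427]
 [490.596  441.7533]
 [330.7783 422.4638]
 [454.371  578.2232]
 [452.9992 563.9292]]
```

View pics/side2.png

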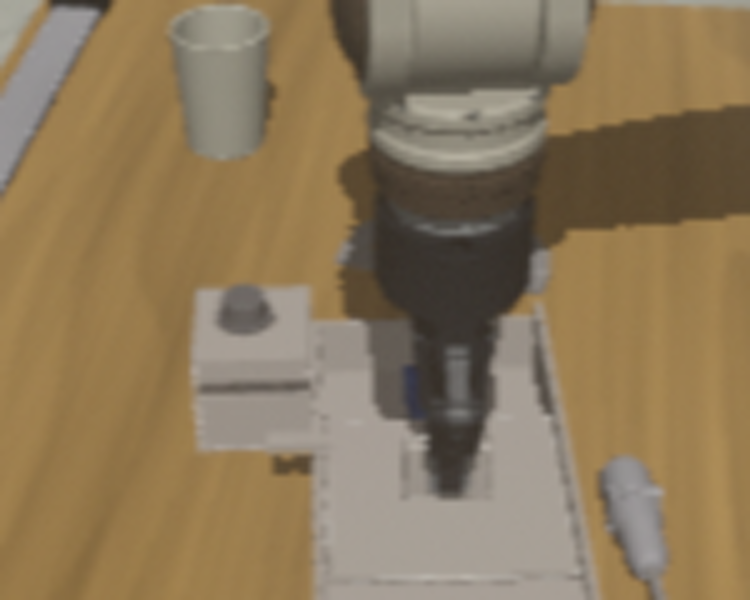

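```bash
python3 -m inch '[[[1,0,0],[0,0,0],5],[[1,0,0],[0,0,0],5],[[1,0,0],[0,0,0],5],[[1,0,0],[0,0,0],5]]' && python3 -c "
from workcell import bot
print(bot.job_done())"
```

```text
time: 9.95
ee_pos: [0.4985, 0.1304, 0.0704]
tcp_rot: [-90.0, 0.1, 98.7]
wrist_force: [-2.3, -5.8, 5.3]
opening: 0.0107
the job is handed in; nothing more can be done
None
```

The cover is open by about 98 mm of its 100 mm, by how far the gripper moved. The gripper is still holding it there at 60 N grip, and I've handed the job in at about 10 s.

- **Catch test:** I pinched the upright grip and tugged it 7 mm. I then crept to 20 mm, past the roughly 10 mm of free play, and felt only the 3–5 N spring. The catch was already free, so I did not press the release button.
- **Last checks:** The sideways force was steady at about 6 N, which is the spring. Finger opening read 11 mm on the 12 mm fin. The side picture, taken about 1 mm earlier, showed the fin where it should be when fully open, the blue cartridge visible in the well and the button still up.
- **Not confirmed:** I stopped just short of the end stop and did not push to feel it. I did not measure whether the other objects had moved. The arm touched nothing else that I felt or saw.

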